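Fit-test a steel link on the gauge pin and hold it up level

ROBOT

A 6-joint arm with a two-finger parallel gripper is mounted at the origin on a cart in front of the work surface, level with it; the furniture and walls round the work are solid. World frame = base frame: x ahead of the robot, y to its left, z up, the work surface at z = 0. Lengths are in m, angles in degrees, forces in N, time in s.
With the tool pointing down it reaches from about 0.375 to 0.9 m from the base axis. Payload 3.1 kg.
Tool frame: the origin (TCP) lies at the centre of the arm's flange, where the gripper is bolted on; the fingertips stand 182 mm ahead of it and the grasp point (between the pads) lies 164 mm ahead of it; x points along the fingers, z is the direction in which the jaws open and shut, and the axes are right-handed (so a half turn about x gives the same grasp; the last joint's range is limited). The gripper opens to 87 mm and grips with 3 to 60 N. Pads are 19 mm wide; open, the fingers measure 117 mm over their backs; the gripper's body (75 mm by 190 mm) begins 51 mm behind the grasp point.
Start: joints at [58.298, 30.224, 82.088, -0, 67.689, -10.227], TCP at [0.229, 0.582, 0.405] pointing down, gripper open.
Joint ranges: [-176.69, 176.69], [-43.24, 126.21], [12.49, 139.97], [-82, 262], [0, 151.66], [-163.58, 163.58]. Speed limits (degrees/s): [159.86, 159.86, 180, 180, 180, 180].

INTERFACE

Orientations are given as [roll, pitch, yaw] about the fixed x, y, z axes, in that order (R = Rz(yaw) Ry(pitch) Rx(roll)).
In Python, from station import arm, imaging gives the robot as it stands.
- The arm moves only by the tool apply_moves, never from a script. Its argument "series" is a list of rows, each a list of 7 numbers: the shift along the tool's x, y, z in cm, then the turn, a rotation vector about the tool's x, y, z in rad, then the opening, from -1 (shut) to 1 (fully open). A call has 1 to 12 rows; each row shifts and turns the commanded pose from where the row before left it, along the tool's axes as they then stand; what a row does not reach is not made up. A row lasts 1/8 s, in which the tool goes at most 62.5 mm and 10.7 degrees, less where a joint would pass 70% of its speed; a pose out of reach is approached as far as the arm can. A call with a gripper value outside its range is refused whole. The fingers move at their own pace and stop on an object; "force" is the grip in N (left out, the last holds). Time passes only in rows, so rows that do not move let the fingers close. It gives the time, the measured TCP pose, the force and the opening at its end, in the units of the state.
- arm.get_obs(): the state, without advancing time (a new reading comes with each control period).
- imaging.read_camera(name): name is "scene" or "top" or "wrist"; returns a dict with "frame" (384x512x3 uint8, red, green, blue), "depth" (384x512 float32, m along the optical axis (not along the pixel's ray), 0 where there is no reading), "K" (3x3 intrinsics, pixels), "camera_from_world" (4x4, takes a point from world to camera coordinates). Camera axes: x right, y up, looking along -z (the intrinsics and any distortion apply to the point x, -y, -z); pixel columns grow to the right and rows downward; lengths in m; the calibration is good to about 2 mm. A picture is of the moment at which its call begins.
- arm.close_job(): hands the job in, once; it reports no verdict.
Trained networks look in the newest picture that a camera, given by its name, has taken for a name from the list of things; names that differ only in an ending like _2 or _b are one class to them, and where a whole thing is asked for, a point or a joint stands for the part that bears it (a point fixed in the world has none). Each returns a list of dicts, best first, with "score" (0 to 1); they miss things now and then, are a little off and sometimes report something else, mostly with a low value. They report only what shows in the picture. A call takes as long as a camera call. They do not tell look-alikes from the thing itself.
- imaging.spot_in(camera, target): "centre" ([x, y, z] in m, in the coordinates of the camera as it stood for that picture, good to about 4 mm: the middle of the surface that is visible of it).
- imaging.trace(camera, target): "region" (384x512 bool, what is visible of it).
- imaging.landmark_of(camera, target): "centre" ([x, y, z] in m, in the coordinates of the camera as it stood for that picture, good to about 4 mm: a listed point, or the origin of a listed thing).
The state is a dict: "clock": time; "qpos": joint angles; "dq": joint speeds; "effort": joint torques, N m; "eef_pos": TCP position; "tcp_rot": TCP orientation; "wrist_force": force on the tool from outside, world axes, zero at the start; "ft_torque": the same for the moment, N m; "width": finger opening in m.
Only numpy, scipy, OpenCV 4.12 (cv2) and the standard library are available. Lean on these libraries where they do the work, as an engineer would, in place of code of your own. Each camera call takes 0.05 s, during which the arm holds its last target.

TASK

Three steel links lie on the bench; only one has a bore that slides over the upright pin of the gauge stand with hardly any play, the others being much too tight or far too loose. Slide that link, kept level, all the way down the pin until it rests flat on the collar, then draw it back up off the pin and finish while still holding it in the gripper, level and still, with its bore above the pin and its underside about 20 cm above the bench. The two wrong links must end up lying flat on the bench, and the roll of black tape beside the work stays where it is.

Things in the scene. Friction and masses are not known exactly. Their poses are not given: they have to be found in the camera images.
- gauge: Fixed gauge stand: dark steel plate 84x84x10 mm with four screw heads 3.5 mm high near its corners, on it a round collar 36 mm across, top 30 mm above the bench, and a bright upright pin 20 mm in diameter, straight up to 62 mm above the bench, then tapering to 9 mm at its tip, 76 mm above the bench. Origin: on the pin's axis at bench level, z up.
- gauge_seat (a point): Centre of the collar's top on the pin's axis, 30 mm above the bench: where the underside of a fully slid-on link comes to rest.
- link_a: Bare steel link lying flat, 127 mm long, 24 high: round eye 46 across with a through bore of 15 mm, too tight for the 20 mm pin; straight bar 16 wide with upright sides, free to grip 30 to 70 mm from the bore; solid end 28 across with a dark screw head 5 mm higher. Origin: bore centre at the underside; x along the bar to the solid end (90 mm off), z up. 0.2 to 0.33 kg, balanced 35 to 43 mm from the bore.
- link_b: Bare steel link lying flat, 127 mm long, 24 high: round eye 46 across with a through bore of 23 mm, the one that fits the 20 mm pin; straight bar 16 wide with upright sides, free to grip 30 to 70 mm from the bore; solid end 28 across with a dark screw head 5 mm higher. Origin: bore centre at the underside; x along the bar to the solid end (90 mm off), z up. 0.2 to 0.33 kg, balanced 35 to 43 mm from the bore.
- link_b_grip (a point): Point on the bar of link_b, 45 mm from the bore along its x, half way up (12 mm above the underside): a good place to grip across the bar, along the link's y.
- link_c: Bare steel link lying flat, 127 mm long, 24 high: round eye 46 across with a through bore of 31 mm, far too loose on the 20 mm pin; straight bar 16 wide with upright sides, free to grip 30 to 70 mm from the bore; solid end 28 across with a dark screw head 5 mm higher. Origin: bore centre at the underside; x along the bar to the solid end (90 mm off), z up. 0.2 to 0.33 kg, balanced 35 to 43 mm from the bore.
- tape: Flat roll of black tape, 62 mm across, 19 mm high. Loose bystander, stays where it is. Origin: centre of its underside.
Mind the look-alikes: they are no part of the job. What is shaped like the link_b but pink is not meant.

How it is judged (in metres and radians):
On the way:
1. the fitting link is right down on the pin, flat on the collar (horizontal distance between link_b and gauge_seat below 0.004 m and z of link_b in the frame of gauge_seat between -0.004 and 0.004 m and angle between link_b's own z axis and vertical below 0.07 rad), for 0.2 s.
At the end, for the whole second after the job is handed in: link_b in the fingers, underside 140 to 320 mm above the bench, bore within 50 mm of the pin's axis seen from above, tilt under 0.12 rad, under 20 mm/s and 0.15 rad/s, not touching gauge or links; link_a and link_c flat on the bench (10 mm, 0.1 rad) (height (world z) of link_b between 0.14 and 0.32 m and horizontal distance between link_b and gauge_seat below 0.05 m and angle between link_b's own z axis and vertical below 0.12 rad and linear speed of link_b below 0.02 m/s and angular speed of link_b below 0.15 rad/s and contact force between link_b and the fingers above 1 N and contact force between link_b and gauge below 0.1 N and height (world z) of each of link_a, link_c below 0.01 m and angle between each of link_a, link_c's own z axis and vertical below 0.1 rad and contact force between link_b and link_a below 0.1 N and contact force between link_b and link_c below 0.1 N); the arm keeps its last pose, push and grip.
It fails at once if the fitting link is tipped more than about 23 degrees (angle between link_b's own z axis and vertical above 0.4 rad).
It fails at once if the roll of tape is shifted more than 40 mm (distance of tape from where it was at the start of the episode above 0.04 m).
It also fails if it takes over 45 s, if anything falls off the work surface, if the arm or the gripper's body presses on something with over 40 N, if the wrist force passes 120 N, or if a joint passes its speed limit or range.

## Working session

There is one attempt and no reset: what is moved stays moved. The work goes in short steps, Python scripts to look and compute and a tool call to move; the robot and the scene stay as the last step left them, time stands still between calls to the robot, and variables do not carry over. Pictures are saved under pics/ and viewed, and the job is handed in when it is done.

Besides the shell and the picture viewer there is one more tool, called as name(argument=value, ...), one argument or row to a line, values as JSON. apply_moves: Moves the arm, as the interface text tells. Its arguments: {"type":"object","properties":{"series":{"type":"array","items":{"type":"array","items":{"type":"number"}}},"force":{"type":"number"}},"required":["series"]}

```bash
mkdir -p pics; cat > h.py <<'E'
import numpy as np, cv2
from station import arm, imaging
def w(c,p):
    T=np.linalg.inv(c["camera_from_world"]); return (T@np.r_[p,1])[:3]
def px(c,P):
    q=(c["camera_from_world"]@np.r_[P,1])[:3]; v=c["K"]@np.array([q[0],-q[1],-q[2]]); return v[:2]/v[2]
def bp(c,u,v,z):
    "pixel to world at height z"
    T=np.linalg.inv(c["camera_from_world"]); d=np.linalg.inv(c["K"])@np.array([u,v,1.]); d=T[:3,:3]@np.array([d[0],-d[1],-d[2]]); o=T[:3,3]
    return o+d*(z-o[2])/d[2]
def save(n,f): cv2.imwrite('pics/'+n,cv2.cvtColor(f,cv2.COLOR_RGB2BGR))
E
python3 - <<'E'
from h import *
np.set_printoptions(precision=4,suppress=True)
print(arm.get_obs())
for n in ["top","scene"]:
    c=imaging.read_camera(n); save(n+'0.png',c["frame"])
    for t in ["gauge","gauge_seat","link_a","link_b","link_b_grip","tape"]:
        for r in imaging.landmark_of(n,t)[:6]:
            P=w(c,r["centre"]); print(n,t,round(r["score"],2),P,px(c,P).round())
E
```

```text
{'clock': 0.0, 'qpos': array([ 58.2984,  30.2805,  82.1563,  -0.0008,  67.6881, -10.2266]), 'dq': array([ 0.0391,  0.0419,  0.0184, -0.026 , -0.1428, -0.0311]), 'effort': array([  0.001 , -44.0028, -17.659 ,   0.0633,   0.0581,  -0.0002]), 'eef_pos': array([0.2286, 0.5813, 0.4038]), 'tcp_rot': array([ 170.1334,   89.8752, -121.3413]), 'wrist_force': array([-0.1221,  0.355 , -0.11  ]), 'ft_torque': array([-0.0073, -0.0039,  0.0346]), 'width': 0.08710723609683128}
top gauge 0.91 [0.639  0.0982 0.0013] [287. 159.]
top gauge_seat 0.66 [0.6387 0.0968 0.03  ] [289. 158.]
top gauge_seat 0.44 [0.639  0.0997 0.0013] [287. 159.]
top link_a 0.76 [ 0.4318 -0.0746 -0.0002] [347. 232.]
top link_a 0.74 [0.3978 0.4261 0.0029] [171. 242.]
top link_a 0.71 [ 0.4423  0.0662 -0.0024] [298. 228.]
top link_a 0.63 [ 0.4398  0.1946 -0.0005] [253. 228.]
top link_b 0.76 [ 0.4318 -0.0746 -0.0002] [347. 232.]
top link_b 0.74 [0.3978 0.4261 0.0029] [171. 242.]
top link_b 0.71 [ 0.4423  0.0662 -0.0024] [298. 228.]
top link_b 0.63 [ 0.4398  0.1946 -0.0005] [253. 228.]
top link_b_grip 0.86 [0.3938 0.3882 0.0148] [184. 244.]
top link_b_grip 0.58 [ 0.473  -0.0666  0.0147] [346. 218.]
top tape 0.77 [0.6757 0.2169 0.0029] [246. 146.]
top tape 0.21 [ 0.4296 -0.0723  0.001 ] [347. 233.]
scene link_a 0.95 [ 0.4279 -0.0707 -0.0023] [254. 277.]
scene link_a 0.81 [0.3971 0.4282 0.    ] [173. 185.]
scene link_a 0.69 [0.4405 0.0705 0.0011] [233. 241.]
scene link_a 0.64 [0.4333 0.1934 0.0002] [212. 218.]
scene link_b 0.95 [ 0.4279 -0.0707 -0.0023] [254. 277.]
scene link_b 0.81 [0.3971 0.4282 0.    ] [173. 185.]
scene link_b 0.69 [0.4405 0.0705 0.0011] [233. 241.]
scene link_b 0.64 [0.4333 0.1934 0.0002] [212. 218.]
scene link_b_grip 0.82 [0.3998 0.3882 0.0162] [177. 186.]
scene link_b_grip 0.66 [ 0.4746 -0.0656  0.0114] [272. 264.]
scene tape 0.59 [ 0.6734  0.2185 -0.001 ] [286. 193.]
scene tape 0.49 [ 0.4325  0.1956 -0.0007] [211. 218.]
```

View pics/top0.png

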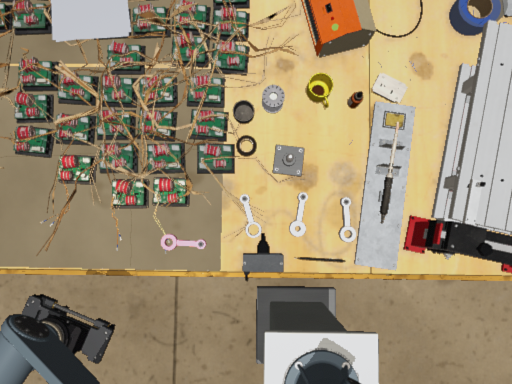

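View pics/scene0.png

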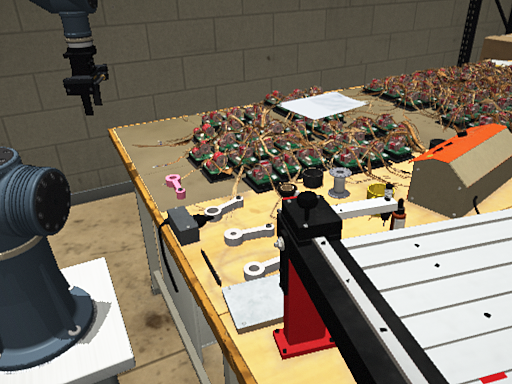

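```bash
python3 - <<'E'
from h import *
c=imaging.read_camera("top"); f=c["frame"]
save('crop0.png',cv2.resize(f[175:275,140:380],None,fx=3.3,fy=3.3,interpolation=cv2.INTER_CUBIC))
E
```

```text
(no output)
```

View pics/crop0.png

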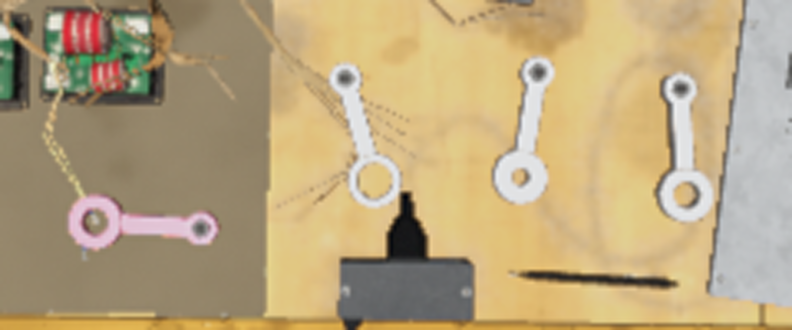

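The link-shaped candidates in the top view are pink at (182,242), large bore at (253,228), small bore at (298,228) and medium bore at (347,232). The bore is about half the eye width on the last one, which matches 23/46, so link_b is the one at (347,232). Next I'll measure its pose and the heights of its neighbours.

```bash
cat >> h.py <<'E'
from scipy.spatial.transform import Rotation as Ro
def link_pose(c,near,zt=0.024,n="top",pr=True):
    "trace white link; return bore & yaw from top-surface mask"
    from scipy import ndimage
    best=None
    for r in imaging.trace(n,"link_b"):
        m=r["region"]; v,u=np.nonzero(m); P=bp(c,u.mean(),v.mean(),zt)
        d=np.hypot(*(P[:2]-near[:2]))
        if best is None or d<best[0]: best=(d,m,r["score"])
    return best
def state():
    o=arm.get_obs(); R=Ro.from_euler('xyz',o["tcp_rot"],degrees=True).as_matrix(); return o,np.array(o["eef_pos"]),R
E
python3 - <<'E'
from h import *
np.set_printoptions(precision=4,suppress=True)
c=imaging.read_camera("top"); 
d,m,s=link_pose(c,np.array([.45,-.07]))
v,u=np.nonzero(m); print(d,s,m.sum())
P=np.array([bp(c,a,b,.024) for a,b in zip(u,v)])
print(P.min(0),P.max(0))
cc,a=P.mean(0),np.linalg.svd(P[:,:2]-P[:,:2].mean(0))[2][0]; print(cc,a,np.degrees(np.arctan2(a[1],a[0])))
# 3D cloud heights around
T=np.linalg.inv(c["camera_from_world"])
vv,uu=np.mgrid[0:384,0:512]; D=c["depth"]; K=c["K"]
X=np.stack([(uu-K[0,2])/K[0,0]*D,-(vv-K[1,2])/K[1,1]*D,-D],-1)@T[:3,:3].T+T[:3,3]
np.save('cloud.npy',X)
for y0 in np.arange(-.30,.30,.03):
    print(round(y0,2),[round(float(X[...,2][(abs(X[...,1]-y0-.015)<.015)&(abs(X[...,0]-x0-.02)<.02)].max(initial=-1)),3) for x0 in np.arange(.34,.78,.04)])
o,p,R=state(); print(R)
cw=imaging.read_camera("wrist"); save('w0.png',cw["frame"])
Tw=np.linalg.inv(cw["camera_from_world"]); print(R.T@(Tw[:3,3]-p), R.T@Tw[:3,:3])
E
```

```text
0.00945228558470759 0.83 363
[ 0.4075 -0.0906  0.024 ] [ 0.5279 -0.0458  0.024 ]
[ 0.459  -0.0669  0.024 ] [-0.9983 -0.058 ] -176.67697963402196
-0.3 [0.02, 0.327, 0.286, 0.282, 0.28, 0.305, 0.204, 0.007, 0.006, 0.005, 0.007]
-0.27 [0.225, 0.287, 0.285, 0.284, 0.005, 0.006, 0.021, 0.022, 0.024, 0.026, 0.025]
-0.24 [0.007, 0.285, 0.281, 0.252, 0.024, 0.026, 0.049, 0.025, 0.072, 0.038, 0.038]
-0.21 [0.025, 0.025, 0.026, 0.026, 0.044, 0.057, 0.07, 0.064, 0.067, 0.067, 0.039]
-0.18 [0.025, 0.028, 0.031, 0.049, 0.051, 0.058, 0.068, 0.066, 0.074, 0.034, 0.036]
-0.15 [0.026, 0.024, 0.025, 0.026, 0.025, 0.025, 0.025, 0.026, 0.025, 0.024, 0.025]
-0.12 [0.024, 0.025, 0.025, 0.026, 0.024, 0.025, 0.006, 0.005, 0.007, 0.008, 0.006]
-0.09 [0.025, 0.029, 0.03, 0.029, 0.034, 0.007, 0.005, 0.006, 0.005, 0.006, 0.006]
-0.06 [0.012, 0.028, 0.026, 0.025, 0.032, 0.007, 0.006, 0.006, 0.009, 0.005, 0.009]
-0.03 [0.015, 0.005, 0.006, 0.005, 0.006, 0.006, 0.007, 0.008, 0.006, 0.008, 0.006]
-0.0 [0.013, 0.007, 0.007, 0.007, 0.007, 0.006, 0.007, 0.006, 0.006, 0.005, 0.005]
0.03 [0.011, 0.006, 0.029, 0.028, 0.0
[... 187 characters left out ...]
 0.016, 0.004, 0.006]
0.12 [0.051, 0.027, 0.006, 0.006, 0.004, 0.013, 0.018, 0.015, 0.017, 0.004, 0.075]
0.15 [0.052, 0.043, 0.03, 0.008, 0.007, 0.005, 0.012, 0.014, 0.006, 0.004, 0.07]
0.18 [0.051, 0.038, 1.252, 0.027, 0.03, 0.007, 0.005, 0.021, 0.025, 0.02, 0.044]
0.21 [0.05, 0.007, 0.029, 0.029, 0.033, 0.007, 0.007, 0.037, 0.022, 0.044, 0.045]
0.24 [0.006, 0.005, 0.009, 0.008, 0.045, 0.046, 0.036, 0.07, 0.037, 0.042, 0.047]
0.27 [0.007, 0.007, 0.008, 0.006, 0.045, 0.083, 0.071, 0.074, 0.077, 0.063, 0.063]
[[ 0.     -0.9306  0.3661]
 [ 0.      0.3661  0.9306]
 [-1.     -0.      0.    ]]
[0.02   0.0703 0.0005] [[-0.0012  0.2581 -0.9661]
 [ 0.0004  0.9661  0.2581]
 [ 1.     -0.0001 -0.0013]]
```

apply_moves(
  series=[
    [0,-3.87,-4.27,0,0,0,1],
    [0,-3.87,-4.27,0,0,0,1],
    [0,-3.87,-4.27,0,0,0,0.5],
    [0,-3.87,-4.27,0,0,0,0],
    [0,-3.87,-4.27,0,0,0,-0.2],
    [0,-3.87,-4.27,0,0,0,-0.2],
    [0,-3.87,-4.27,0,0,0,-0.2],
    [0,-3.87,-4.27,0,0,0,-0.2],
    [0,-3.87,-4.27,0,0,0,-0.2],
    [0,-3.87,-4.27,0,0,0,-0.2],
    [0,-3.87,-4.27,0,0,0,-0.2],
    [0,-3.87,-4.27,0,0,0,-0.2],
  ],
  force=40,
)

```text
clock: 2.4
eef_pos: [0.4738, -0.0672, 0.4051]
tcp_rot: [-72.3, 89.9, -3.8]
wrist_force: [0.5, 0.7, -0.1]
width: 0.0349
```

apply_moves(
  series=[
    [2,0,0,-0.145,0,0,-0.2],
    [2,0,0,-0.145,0,0,-0.2],
    [2,0,0,-0.14,0,0,-0.2],
    [0,0,0,0,0,0,-0.2],
    [0,0,0,0,0,0,-0.2],
    [0,0,0,0,0,0,-0.2],
  ],
)

```text
clock: 3.15
eef_pos: [0.4737, -0.0652, 0.3456]
tcp_rot: [-114.3, 89.9, -21.1]
wrist_force: [0.1, -0.6, 1.0]
width: 0.0344
```

```bash
python3 - <<'E'
from h import *
np.set_printoptions(precision=4,suppress=True)
o,p,R=state(); print(o["clock"],o["qpos"],p,R,o["width"],o["wrist_force"])
c=imaging.read_camera("wrist"); save('w1.png',c["frame"])
for t in ["link_b","link_b_grip"]:
    for r in imaging.landmark_of("wrist",t)[:3]:
        P=w(c,r["centre"]); print(t,round(r["score"],2),P,px(c,P).round())
E
```

```text
3.15 [ -21.266    24.2496  106.3183    0.0004   49.3153 -114.3825] [ 0.4737 -0.0652  0.3456] [[ 0.0019 -0.9985 -0.0544]
 [-0.0007 -0.0544  0.9985]
 [-1.     -0.0019 -0.0008]] 0.03444088066403437 [ 0.1002 -0.6163  0.9623]
link_b 0.79 [0.4321 0.1937 0.0007] [481. 154.]
link_b 0.75 [ 0.4455  0.0739 -0.005 ] [374. 159.]
link_b 0.6 [ 0.4291 -0.0695 -0.0023] [252. 138.]
link_b_grip 0.9 [ 0.4757 -0.065   0.0134] [254. 181.]
```

View pics/w1.png

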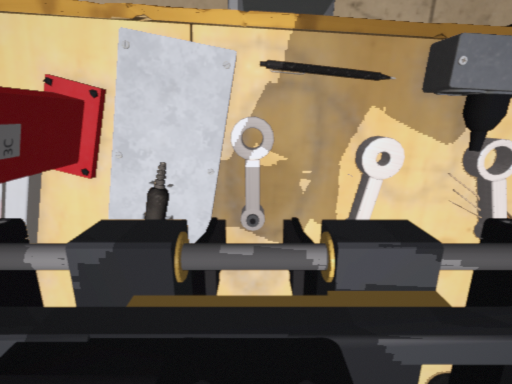

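The wrist view shows the medium bore at (252,138), the small one at (383,157) and the large one at (497,158). The choice holds, so I'll refine the pose.

```bash
python3 - <<'E'
from h import *
np.set_printoptions(precision=4,suppress=True)
c=imaging.read_camera("wrist"); f=c["frame"]
save('w1c.png',cv2.resize(f[105:240,190:310],None,fx=4.4,fy=4.4,interpolation=cv2.INTER_CUBIC))
d,m,s=link_pose(c,np.array([.46,-.066]),n="wrist"); v,u=np.nonzero(m)
X=np.array([bp(c,a,b,.024)[:2] for a,b in zip(u,v)]); print(s,len(u),X.min(0),X.max(0))
# rows of bar
for r in np.unique(v):
    k=u[v==r]; a=bp(c,k.min()-.5,r,.024);b=bp(c,k.max()+.5,r,.024); print(r,k.min(),k.max(),len(k),(a[:2]).round(4),b[:2].round(4)) if r%4==0 else 0
# plate edge
for r in (150,170,190,200): print(r, [round(float(bp(c,k,r,.024)[1]),4) for k in (205,215,225,232)])
E
```

```text
0.74 2257 [ 0.4053 -0.0915] [ 0.5301 -0.0471]
120 241 263 23 [ 0.4091 -0.0822] [ 0.4078 -0.0585]
124 236 268 33 [ 0.4134 -0.0872] [ 0.4115 -0.0531]
128 234 271 31 [ 0.4175 -0.0891] [ 0.4154 -0.0497]
132 232 272 25 [ 0.4217 -0.091 ] [ 0.4194 -0.0484]
136 231 273 23 [ 0.4259 -0.0919] [ 0.4234 -0.047 ]
140 231 273 23 [ 0.43   -0.0918] [ 0.4275 -0.0467]
144 232 272 25 [ 0.4341 -0.0906] [ 0.4317 -0.0475]
148 234 271 38 [ 0.4382 -0.0883] [ 0.4359 -0.0482]
152 236 268 33 [ 0.4423 -0.086 ] [ 0.4403 -0.0511]
156 241 264 24 [ 0.4462 -0.0806] [ 0.4448 -0.0551]
160 246 259 14 [ 0.4502 -0.0751] [ 0.4494 -0.0601]
164 246 259 14 [ 0.4545 -0.0749] [ 0.4537 -0.0599]
168 246 259 14 [ 0.4588 -0.0746] [ 0.458  -0.0596]
172 246 259 14 [ 0.4632 -0.0744] [ 0.4624 -0.0593]
176 246 259 14 [ 0.4676 -0.0742] [ 0.4668 -0.0591]
180 246 259 14 [ 0.4721 -0.074 ] [ 0.4712 -0.0588]
184 247 259 13 [ 0.4765 -0.0727] [ 0.4757 -0.0585]
188 247 259 13 [ 0.481  -0.0725] [ 0.4802 -0.0583]
192 246 259 14 [ 0.4856 -0.0734] [ 0.4847 -0.058 ]
196 246 259 14 [ 0.4901 -0.0732] [ 0.4893 -0.0577]
200 246 259 14 [ 0.4948 -0.0729] [ 0.4939 -0.0574]
204 246 259 14 [ 0.4994 -0.0727] [ 0.4985 -0.0572]
208 243 262 20 [ 0.5043 -0.0758] [ 0.503  -0.0535]
212 242 263 22 [ 0.509  -0.0768] [ 0.5077 -0.0521]
216 242 263 22 [ 0.5138 -0.0765] [ 0.5124 -0.0518]
220 242 263 22 [ 0.5186 -0.0763] [ 0.5172 -0.0515]
224 243 262 20 [ 0.5233 -0.075 ] [ 0.5221 -0.0523]
228 246 259 14 [ 0.528  -0.0714] [ 0.5271 -0.0554]
150 [-0.1184, -0.1078, -0.0972, -0.0898]
170 [-0.1181, -0.1074, -0.0966, -0.0891]
190 [-0.1179, -0.1069, -0.096, -0.0883]
200 [-0.1178, -0.1067, -0.0956, -0.0879]
```

View pics/w1c.png

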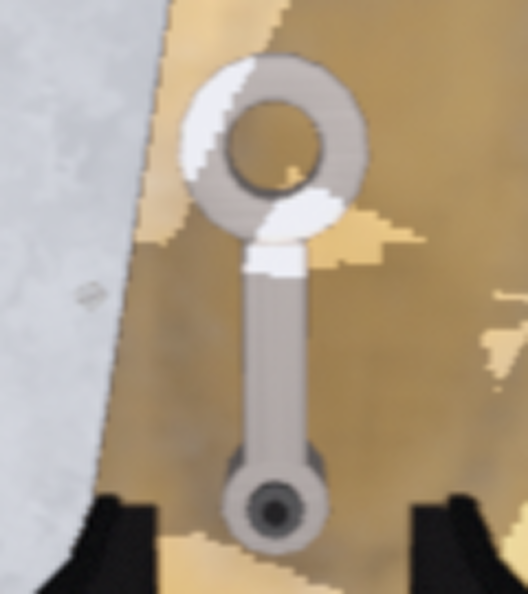

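apply_moves(
  series=[
    [2.5,0,-0.1,0,0,0,-0.35],
    [3,0,0,0,0,0,-0.35],
    [3,0,0,0,0,0,-0.35],
    [2.5,0,0,0,0,0,-0.35],
    [2,0,0,0,0,0,-0.35],
    [1,0,0,0,0,0,-0.35],
    [0,0,0,0,0,0,-0.35],
    [0,0,0,0,0,0,-0.35],
  ],
)

```text
clock: 4.4
eef_pos: [0.4737, -0.0663, 0.2054]
tcp_rot: [-116.0, 89.9, -22.8]
wrist_force: [-0.8, -0.6, -0.3]
width: 0.0284
```

```bash
python3 - <<'E'
from h import *
np.set_printoptions(precision=4,suppress=True)
o,p,R=state(); print(p,R,o["width"],o["wrist_force"])
c=imaging.read_camera("wrist"); save('w2.png',c["frame"])
E
```

```text
[ 0.4737 -0.0663  0.2054] [[ 0.0012 -0.9985 -0.0553]
 [-0.0005 -0.0553  0.9985]
 [-1.     -0.0012 -0.0006]] 0.028371641894941724 [-0.7847 -0.6198 -0.281 ]
```

View pics/w2.png

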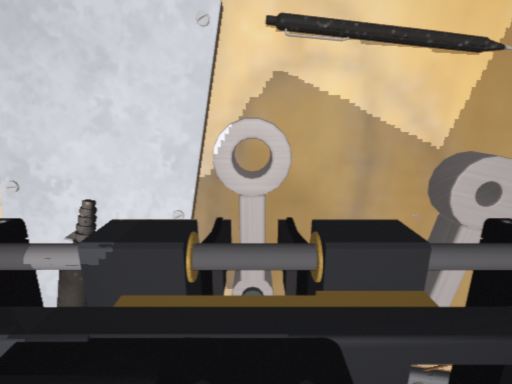

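The bar (252) is centred between the fingers, which span 219 to 290. I'll go down 2 cm and close.

apply_moves(
  series=[
    [1,0,0,0,0,0,-0.35],
    [1,0,0,0,0,0,-0.35],
    [0,0,0,0,0,0,-0.35],
    [0,0,0,0,0,0,-0.7],
    [0,0,0,0,0,0,-1],
    [0,0,0,0,0,0,-1],
    [0,0,0,0,0,0,-1],
    [0,0,0,0,0,0,-1],
  ],
  force=45,
)

```text
clock: 5.45
eef_pos: [0.4735, -0.0663, 0.1848]
tcp_rot: [-121.0, 90.0, -27.9]
wrist_force: [0.0, -0.8, -0.4]
width: 0.0159
```

apply_moves(
  series=[
    [-0.5,0,0,0,0,0,-1],
    [-2,0,0,0,0,0,-1],
    [-3,0,0,0,0,0,-1],
    [-3,0,0,0,0,0,-1],
    [-3,0,0,0,0,0,-1],
    [0,0,0,0,0,0,-1],
    [0,0,0,0,0,0,-1],
    [0,0,0,0,0,0,-1],
  ],
)

```text
clock: 6.45
eef_pos: [0.4729, -0.066, 0.2985]
tcp_rot: [64.7, 89.8, 157.8]
wrist_force: [-0.5, 0.2, -3.7]
width: 0.0157
```

```bash
cat > meas.py <<'E'
from h import *
import sys
np.set_printoptions(precision=4,suppress=True)
o,p,R=state(); print(o["clock"],p,R,o["width"],o["wrist_force"],o["ft_torque"])
c=imaging.read_camera("wrist"); save(sys.argv[1],c["frame"])
for t in ["link_b","gauge","gauge_seat"]:
    for r in imaging.landmark_of("wrist",t)[:3]:
        P=w(c,r["centre"]); print(t,round(r["score"],2),P,px(c,P).round(),'tool',R.T@(P-p))
E
python3 meas.py w3.png
```

```text
6.45 [ 0.4729 -0.066   0.2985] [[-0.0028 -0.9985 -0.0551]
 [ 0.0012 -0.0551  0.9985]
 [-1.      0.0028  0.0013]] 0.015669786814536877 [-0.4873  0.1589 -3.7336] [ 0.0371 -0.0345 -0.0133]
link_b 0.72 [ 0.4447  0.0767 -0.0056] [395. 167.] tool [0.3044 0.0195 0.1437]
link_b 0.7 [0.6357 0.0974 0.0282] [397. 350.] tool [ 0.27   -0.1724  0.1538]
gauge 0.62 [ 0.4278 -0.0694  0.1105] [251. 160.] tool [ 0.1882  0.0446 -0.0012]
gauge_seat 0.7 [0.6324 0.0965 0.0257] [395. 345.] tool [ 0.2726 -0.169   0.1531]
```

View pics/w3.png

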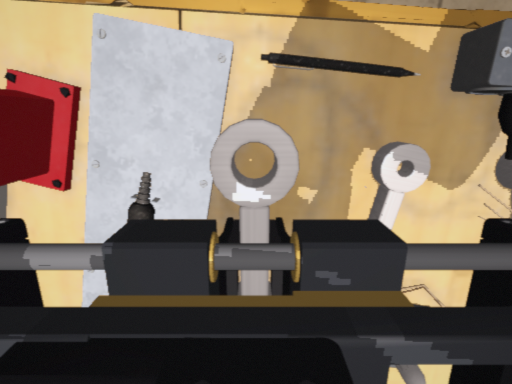

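```bash
python3 - <<'E'
from h import *
np.set_printoptions(precision=4,suppress=True)
o,p,R=state()
c=imaging.read_camera("wrist"); f=c["frame"]
save('w3c.png',cv2.resize(f[100:230,190:320],None,fx=4.5,fy=4.5,interpolation=cv2.INTER_CUBIC))
# link mask = depth near
cam=np.linalg.inv(c["camera_from_world"])[:3,3]; D=c["depth"]; d0=cam[2]-(p[2]-.185+.024)
print(d0,D[135,253],D[135,240])
m=((abs(D-d0)<.012)).astype(np.uint8); m[215:]=0
ys,xs=np.nonzero(m); print(xs.min(),xs.max(),ys.min(),ys.max())
zt=p[2]-.185+.024
cs,h=cv2.findContours(m,cv2.RETR_CCOMP,cv2.CHAIN_APPROX_NONE)
for k in cs:
    if len(k)>30:
        X=np.array([bp(c,a,b,zt)[:2] for a,b in k[:,0]]); print(len(k),cv2.fitEllipse(k),cv2.minEnclosingCircle((X*1000).astype(np.float32)))
# top: gauge
c=imaging.read_camera("top"); f=c["frame"]; save('t3.png',cv2.resize(f[130:190,260:320],None,fx=9,fy=9,interpolation=cv2.INTER_CUBIC))
for P in ([.639,.098,.076],[.639,.098,0.03],[.639,.098,0.01]): print(px(c,P))
E
```

```text
0.14114102687632876 0.13817488 0.13876548
210 299 119 214
270 ((254.29812622070312, 164.79641723632812), (87.28168487548828, 94.1923599243164), 0.07570508867502213) ((429.13763427734375, -67.67047882080078), 25.018457412719727)
122 ((254.31329345703125, 162.5385284423828), (42.38543701171875, 43.366519927978516), 87.77853393554688) ((425.74359130859375, -68.01177215576172), 11.187321662902832)
[289.5067 155.1796]
[288.2182 157.7887]
[287.6874 158.8635]
```

View pics/w3c.png

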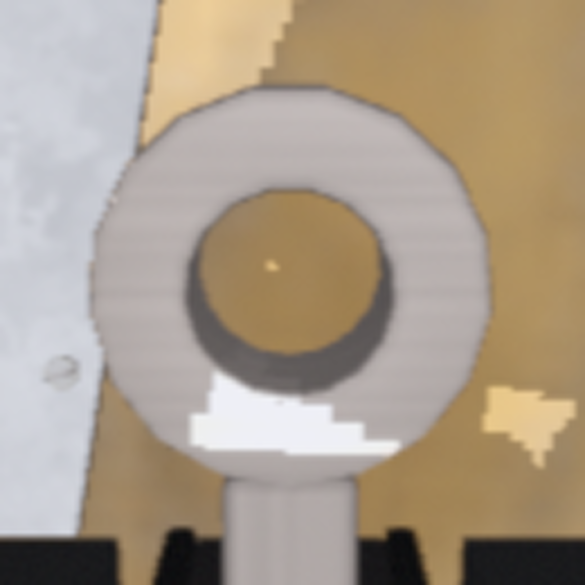

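View pics/t3.png

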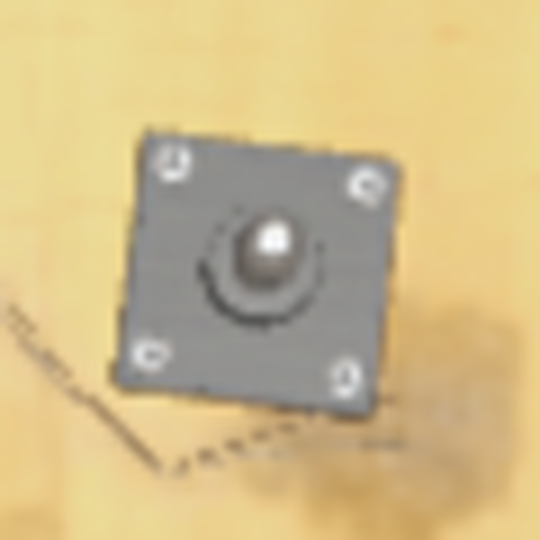

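apply_moves(
  series=[
    [0,-1.2,0.8,0,0,0,-1],
    [0,-2.5,1.8,0,0,0,-1],
    [0,-3.2,2.2,0,0,0,-1],
    [0,-3.3,2.3,0,0,0,-1],
    [0,-3.3,2.4,0,0,0,-1],
    [0,-3.3,2.3,0,0,0,-1],
    [0,-2.6,1.8,0,0,0,-1],
    [0,-1.7,1.2,0,0,0,-1],
    [0,-0.7,0.6,0,0,0,-1],
    [0,0,0,0,0,0,-1],
    [0,0,0,0,0,0,-1],
    [0,0,0,0,0,0,-1],
  ],
)

```text
clock: 8.25
eef_pos: [0.6821, 0.0989, 0.2998]
tcp_rot: [94.5, 90.0, -172.4]
wrist_force: [-0.9, 0.6, -3.3]
width: 0.0159
```

```bash
python3 meas.py w4.png; python3 - <<'E'
from h import *
f=cv2.cvtColor(cv2.imread('pics/w4.png'),cv2.COLOR_BGR2RGB)
save('w4c.png',cv2.resize(f[100:230,190:320],None,fx=4.5,fy=4.5,interpolation=cv2.INTER_CUBIC))
E
```

```text
8.25 [0.6821 0.0989 0.2998] [[-0.0008 -0.9985 -0.0543]
 [-0.0001 -0.0543  0.9985]
 [-1.      0.0008 -0.0001]] 0.015877333239129772 [-0.911   0.6007 -3.2732] [ 0.0521 -0.01   -0.0284]
link_b 0.3 [ 0.6381  0.0962 -0.0015] [253. 143.] tool [ 0.3013  0.0439 -0.0003]
gauge 0.74 [ 0.6363  0.0984 -0.0038] [255. 141.] tool [0.3037 0.0455 0.002 ]
gauge_seat 0.93 [0.6347 0.0977 0.0301] [255. 143.] tool [0.2697 0.0472 0.0013]
```

View pics/w4c.png

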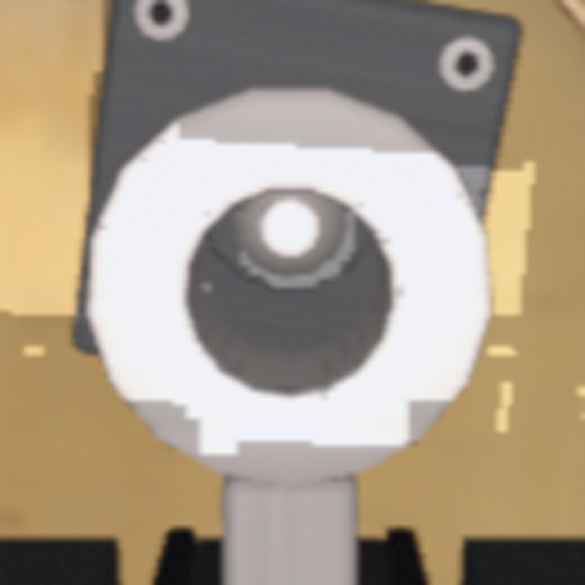

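```bash
python3 - <<'E'
from h import *
np.set_printoptions(precision=4,suppress=True)
o,p,R=state(); c=imaging.read_camera("wrist")
f=c["frame"]; print(c["K"])
cam=np.linalg.inv(c["camera_from_world"])[:3,3]
s=lambda a,b:(a/4.5+190-.4,b/4.5+100-.4)
tip=bp(c,*s(289,228),.076); D=c["depth"]
print('tip',tip,'depth',D[150,254],'exp',cam[2]-.076)
zt=p[2]-.185+.024
for z in (zt,zt+.002): print('bore',bp(c,*s(290,291),z),R.T@(bp(c,*s(290,291),z)-p))
B=bp(c,*s(290,291),zt)
print('link depth',D[130,253],cam[2]-zt,'need',R.T@(tip-B))
E
```

```text
[[283.6601   0.     254.0853]
 [  0.     283.6601 191.4561]
 [  0.       0.       1.    ]]
tip [0.6364 0.0971 0.076 ] depth 0.2025992 exp 0.20395380073891417
bore [0.636  0.0972 0.1389] [0.161  0.0465 0.0006]
bore [0.6357 0.0972 0.1409] [0.159  0.0468 0.0006]
link depth 0.13885033 0.14105476359731448 need [ 0.0629 -0.0004 -0.0001]
```

apply_moves(
  series=[
    [1,-0.05,0,0,0,0,-1],
    [1,0,0,0,0,0,-1],
    [1,0,0,0,0,0,-1],
    [0.7,0,0,0,0,0,-1],
    [0.5,0,0,0,0,0,-1],
    [0.4,0,0,0,0,0,-1],
    [0.3,0,0,0,0,0,-1],
    [0,0,0,0,0,0,-1],
    [0,0,0,0,0,0,-1],
  ],
)

```text
clock: 9.62
eef_pos: [0.6832, 0.0996, 0.251]
tcp_rot: [-92.9, 90.0, 0.2]
wrist_force: [0.2, -0.5, -3.1]
width: 0.0156
```

```bash
python3 meas.py w5.png; python3 - <<'E'
from h import *
f=cv2.cvtColor(cv2.imread('pics/w5.png'),cv2.COLOR_BGR2RGB)
save('w5c.png',cv2.resize(f[100:230,190:320],None,fx=4.5,fy=4.5,interpolation=cv2.INTER_CUBIC))
E
```

```text
9.625 [0.6832 0.0996 0.251 ] [[ 0.0005 -0.9985 -0.0552]
 [ 0.     -0.0552  0.9985]
 [-1.     -0.0005 -0.    ]] 0.015558089423047294 [ 0.1668 -0.4812 -3.118 ] [ 0.0047 -0.0477 -0.0198]
link_b 0.75 [0.6339 0.0969 0.0265] [253. 145.] tool [0.2245 0.0495 0.0001]
gauge 0.59 [ 0.6356  0.0958 -0.0002] [252. 144.] tool [ 0.2512  0.0478 -0.0012]
gauge 0.41 [0.6832 0.103  0.0777] [259. 240.] tool [ 0.1733 -0.0002  0.0034]
gauge 0.23 [ 0.6757  0.2179 -0.0005] [392. 199.] tool [0.2516 0.0011 0.1185]
gauge_seat 0.69 [0.6328 0.0962 0.0289] [252. 144.] tool [ 0.2221  0.0505 -0.0006]
```

View pics/w5c.png

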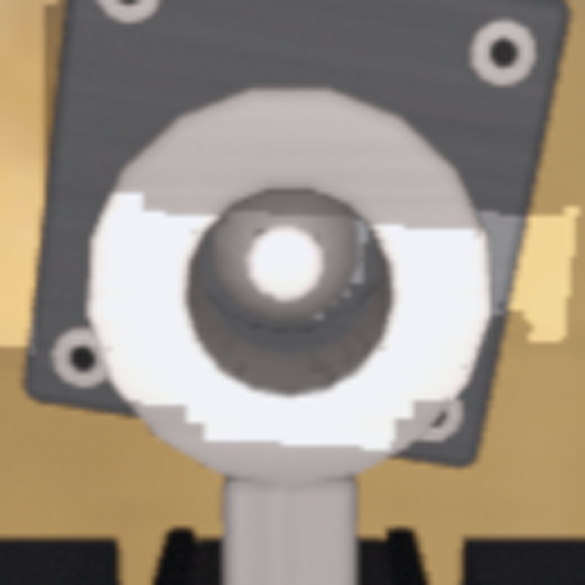

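```bash
python3 - <<'E'
from h import *
np.set_printoptions(precision=4,suppress=True)
o,p,R=state(); c=imaging.read_camera("wrist")
s=lambda a,b:(a/4.5+190-.4,b/4.5+100-.4)
tip=bp(c,*s(285.5,263),.076); zt=p[2]-.185+.024
B=bp(c,*s(290,291),zt); B2=bp(c,*s(290,291),zt+.002)
print(tip,B,'need',R.T@(tip-B),R.T@(tip-B2))
E
```

```text
[0.6357 0.097  0.076 ] [0.6368 0.0976 0.09  ] need [ 0.014   0.0011 -0.0005] [ 0.016   0.0008 -0.0005]
```

apply_moves(
  series=[
    [0,0.08,-0.05,0,0,0,-1],
    [0.4,0,0,0,0,0,-1],
    [0.4,0,0,0,0,0,-1],
    [0.4,0,0,0,0,0,-1],
    [0.4,0,0,0,0,0,-1],
    [0.4,0,0,0,0,0,-1],
    [0,0,0,0,0,0,-1],
    [0,0,0,0,0,0,-1],
  ],
)

```text
clock: 10.88
eef_pos: [0.6824, 0.099, 0.2308]
tcp_rot: [-94.5, 90.0, -1.3]
wrist_force: [0.1, -0.4, -3.3]
width: 0.0157
```

```bash
python3 meas.py w6.png; python3 - <<'E'
from h import *
f=cv2.cvtColor(cv2.imread('pics/w6.png'),cv2.COLOR_BGR2RGB)
save('w6c.png',cv2.resize(f[100:230,190:320],None,fx=4.5,fy=4.5,interpolation=cv2.INTER_CUBIC))
E
```

```text
10.875 [0.6824 0.099  0.2308] [[ 0.0002 -0.9985 -0.0552]
 [-0.     -0.0552  0.9985]
 [-1.     -0.0002 -0.    ]] 0.015737426392099543 [ 0.0632 -0.3895 -3.3269] [ 0.0205 -0.0098 -0.019 ]
gauge 0.57 [ 0.6358  0.0973 -0.0001] [254. 148.] tool [0.2309 0.0466 0.0008]
gauge_seat 0.88 [0.634  0.0946 0.026 ] [250. 150.] tool [ 0.2048  0.0486 -0.0017]
```

View pics/w6c.png

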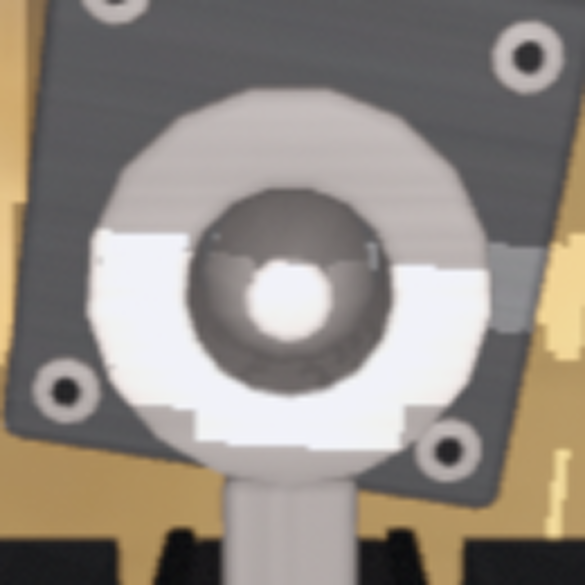

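apply_moves(
  series=[
    [0.3,0,0,0,0,0,-1],
    [0.3,0,0,0,0,0,-1],
    [0.3,0,0,0,0,0,-1],
    [0.3,0,0,0,0,0,-1],
    [0.15,0,0,0,0,0,-1],
    [0.1,0,0,0,0,0,-1],
    [0.05,0,0,0,0,0,-1],
    [0,0,0,0,0,0,-1],
    [0,0,0,0,0,0,-1],
  ],
)

```text
clock: 12.2
eef_pos: [0.6823, 0.099, 0.2159]
tcp_rot: [-95.4, 90.0, -2.2]
wrist_force: [-0.0, 0.8, -2.2]
width: 0.0156
```

apply_moves(
  series=[
    [0.05,0,0,0,0,0,-1],
    [0.05,0,0,0,0,0,-1],
    [0,0,0,0,0,0,-1],
    [0,0,0,0,0,0,-1],
  ],
)

```text
clock: 12.7
eef_pos: [0.6823, 0.099, 0.2149]
tcp_rot: [-98.9, 90.0, -5.8]
wrist_force: [0.0, 0.8, -2.0]
width: 0.0157
```

apply_moves(
  series=[
    [0.05,0,0,0,0,0,-1],
    [0.05,0,0,0,0,0,-1],
    [0,0,0,0,0,0,-1],
    [0,0,0,0,0,0,-1],
  ],
)

```text
clock: 13.2
eef_pos: [0.6824, 0.0991, 0.2146]
tcp_rot: [-101.8, 90.0, -8.7]
wrist_force: [-2.1, 1.0, 5.3]
width: 0.0157
```

```bash
python3 meas.py w7.png; python3 - <<'E'
from h import *
c=imaging.read_camera("scene"); save('s7.png',cv2.resize(c["frame"][140:300,200:400],None,fx=4,fy=4,interpolation=cv2.INTER_CUBIC)[:600])
o,p,R=state(); print(o["wrist_force"])
E
```

```text
13.2 [0.6824 0.0991 0.2146] [[ 0.0004 -0.9985 -0.0553]
 [-0.0001 -0.0553  0.9985]
 [-1.     -0.0004 -0.0001]] 0.015692900753761146 [-2.0945  0.9726  5.3377] [0.0177 0.5773 0.0347]
link_b 0.8 [0.6399 0.0952 0.0287] [251. 164.] tool [ 0.1859  0.0426 -0.0015]
gauge 0.78 [ 0.6362  0.0991 -0.0015] [257. 151.] tool [0.2161 0.0461 0.0026]
gauge_seat 0.88 [0.6336 0.0954 0.0249] [251. 152.] tool [ 0.1897  0.049  -0.001 ]
[-2.2665674   0.06128563  6.12063929]
```

View pics/s7.png

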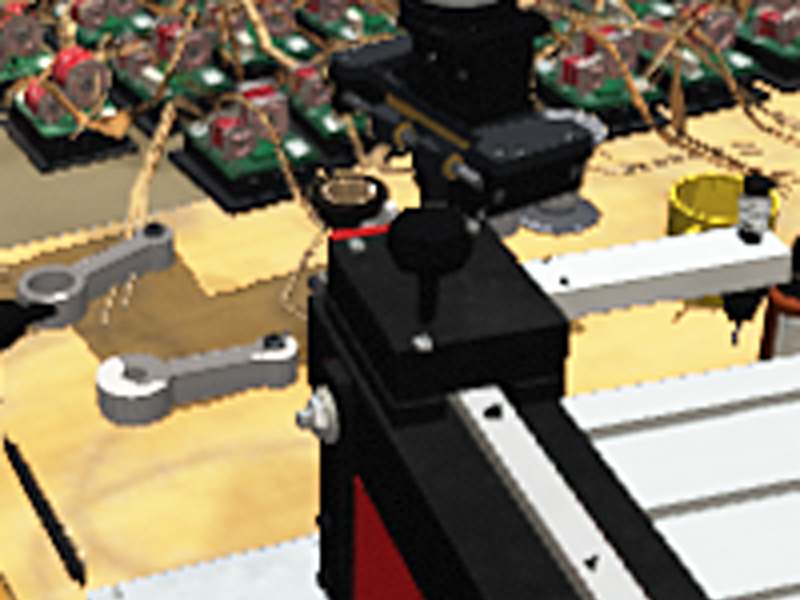

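View pics/w7.png

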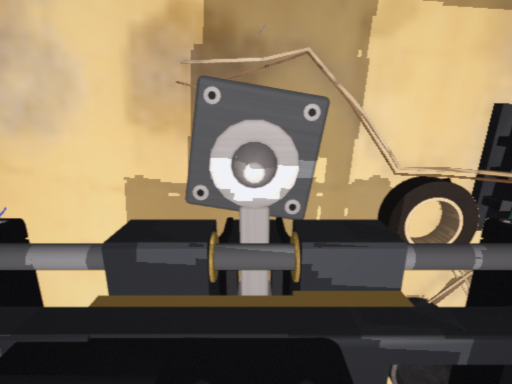

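The link is seated: contact began at TCP z 0.2148, where 0.215 was expected, with about 9 N on the collar. The wrist view shows the eye at (254,163) concentric on the pin and the tape undisturbed. Drawing it back up.

apply_moves(
  series=[
    [0,0,0,0,0,0,-1],
    [0,0,0,0,0,0,-1],
    [-0.2,0,0,0,0,0,-1],
    [-0.5,0,0,0,0,0,-1],
    [-0.8,0,0,0,0,0,-1],
    [-1,0,0,0,0,0,-1],
    [-1,0,0,0,0,0,-1],
    [-1,0,0,0,0,0,-1],
    [-1,0,0,0,0,0,-1],
  ],
)

```text
clock: 14.58
eef_pos: [0.6823, 0.0991, 0.2696]
tcp_rot: [-93.6, 90.0, -0.4]
wrist_force: [0.5, -0.4, -2.8]
width: 0.0154
```

apply_moves(
  series=[
    [-1.5,0,0,0,0,0,-1],
    [-2,0,0,0,0,0,-1],
    [-2,0,0,0,0,0,-1],
    [-2,0,0,0,0,0,-1],
    [-2,0,0,0,0,0,-1],
    [-1.5,0,0,0,0,0,-1],
    [-0.5,0,0,0,0,0,-1],
    [0,0,0,0,0,0,-1],
    [0,0,0,0,0,0,-1],
    [0,0,0,0,0,0,-1],
    [0,0,0,0,0,0,-1],
    [0,0,0,0,0,0,-1],
  ],
)

```text
clock: 16.08
eef_pos: [0.6823, 0.0991, 0.3835]
tcp_rot: [85.0, 90.0, 178.1]
wrist_force: [0.2, 0.2, -3.1]
width: 0.016
```

```bash
python3 meas.py w8.png; python3 - <<'E'
from h import *
c=imaging.read_camera("scene"); save('s8.png',c["frame"])
c=imaging.read_camera("top")
for t in ("tape","link_a"):
    for r in imaging.landmark_of("top",t): print(t,r["score"],w(c,r["centre"]).round(4))
o,p,R=state(); print(p,o["wrist_force"],o["dq"])
E
```

```text
16.075 [0.6823 0.0991 0.3835] [[-0.0005 -0.9985 -0.0552]
 [ 0.     -0.0552  0.9985]
 [-1.      0.0005  0.    ]] 0.01602973957177851 [ 0.209   0.2365 -3.1012] [-0.042  -0.0934 -0.0386]
link_b 0.93 [0.6397 0.0952 0.1955] [251. 163.] tool [ 0.188   0.0427 -0.0015]
gauge 0.96 [ 0.6369  0.0997 -0.001 ] [256. 136.] tool [0.3845 0.0451 0.0031]
gauge_seat 0.62 [0.6375 0.0947 0.0267] [252. 138.] tool [ 0.3568  0.0448 -0.0019]
tape 0.5 [0.6784 0.2187 0.0024]
link_a 0.68 [0.3973 0.4273 0.0047]
link_a 0.58 [0.4369 0.1942 0.0031]
link_a 0.48 [0.6388 0.0952 0.2019]
[0.68228959 0.09905275 0.38381423] [ 0.45727104  0.77719258 -2.56105239] [ 0.06016872  0.04540415  0.11496357 -0.02119545  0.02770187 -0.01463364]
```

View pics/s8.png

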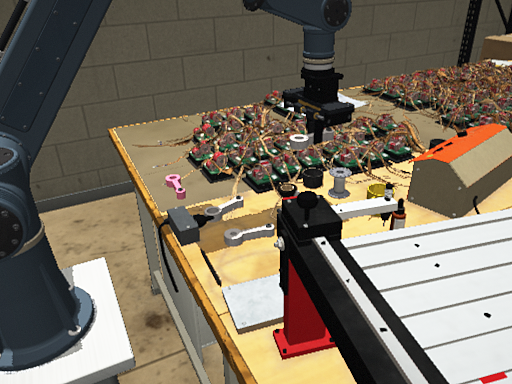

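View pics/w8.png

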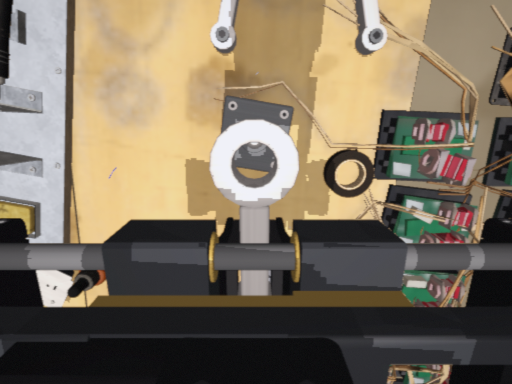

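The link is held level with its underside near 0.198 m and its bore over the pin. The wrong links and the tape haven't moved, so I'm handing in.

```bash
python3 -c "
from station import arm
print(arm.close_job())"
```

```text
the job is handed in; nothing more can be done
None
```

I picked the white link with the 23 mm bore, slid it fully down the pin onto the collar, drew it back up, and handed the job in at about 16 s with the link still in the gripper.

- **Choice of link:** The bore was about half the eye's width, which matches 23 of 46 mm. The pink look-alike and the two wrong-bore links were not used.
- **Seating:** Contact began at TCP z 0.2148 m, against 0.215 m expected for a link on the collar. The push on the collar was about 9 N, and the eye looked concentric on the pin. It stayed seated well over 0.2 s.
- **Seated tilt:** The wrist moment at the seat was about 0.58 N m, so the link may have tilted very slightly there. I judged that by force and height, and did not measure the tilt directly.
- **End pose:** The tool is vertical. The underside is at about 0.198 m by tool height; the cameras gave 0.196–0.202 m. The bore is within about 5 mm of the pin's axis. The wrist reads about 3 N of load, and joint speeds are at noise level.
- **Rest of the scene:** The tape reads within about 3 mm of its first position. The large-bore link reads in place. The last detection missed the small-bore link, so I checked it only by eye: it is lying where it was in the final picture.

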